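# Fetch the brush from behind the starch containers

### The arm

A 7-joint arm with a two-finger parallel gripper is mounted at the origin on the work surface. World frame = base frame: x ahead of the robot, y to its left, z up, the work surface at z = 0. Lengths are in mm, angles in rad, forces in N, time in s.
With the tool pointing down it reaches from about 400 to 875 mm from the base axis. Payload 4.4 kg.
Tool frame: the origin (TCP) lies at the very end of the fingers, on their centre line; the grasp point (between the pads) lies 19 mm behind it (ctrl.grasp_offset is the distance from the TCP to the grasp point, in mm); z points along the fingers, y is the line along which they close (so a half turn about z gives the same grasp; the last joint's range is limited). The gripper opens to 85 mm and grips with 20 to 120 N. Pads are 22 mm wide; open, the fingers measure 114 mm over their backs; the gripper's body (76 mm by 85 mm) begins 54 mm behind the grasp point. The pads swing forward as they close: fully open they stand 13 mm farther back than shut.
Start: joints at [-1.229, 0.628, 0.038, 1.517, -0.027, 0.996, -0.02], TCP at [257.761, 596.722, 201.413] pointing down, gripper open.
Joint ranges: [-3.06, 3.06], [-0.37, 2.12], [-1.25, 1.32], [0.18, 2.47], [-1.1, 4.24], [0.23, 1.98], [-2.94, 2.94]. Speed limits (rad/s): [2.57, 2.57, 3.14, 3.14, 3.14, 3.14, 3.14].

### API

Orientations are given as [roll, pitch, yaw] about the fixed x, y, z axes, in that order (R = Rz(yaw) Ry(pitch) Rx(roll)).
In Python, from cell import status, cams, ctrl gives the robot as it stands.
- The arm moves only by the tool move_arm, never from a script. Its argument "plan" is a list of rows, each a list of 3 entries, a list of its own where there are three numbers: the shift along the world's x, y, z in mm, then the turn, a rotation vector about the world's x, y, z in degrees, then the opening, from 0 (shut) to 1 (fully open). In form: [[[x, y, z], [wx, wy, wz], gripper], ...]. A call has 1 to 10 rows; each row shifts and turns the commanded pose from where the row before left it; what a row does not reach is not made up. A row lasts 1/8 s, in which the tool goes at most 62.5 mm and 10.7 degrees, less where a joint would pass 70% of its speed; a pose out of reach is approached as far as the arm can. A call with a gripper value outside its range is refused whole. The fingers move at their own pace and stop on an object; the grip force is fixed at half the most. Time passes only in rows, so rows that do not move let the fingers close. It gives the time, the measured TCP pose, the force, the opening and the grip force at its end, in the units of the state.
- status.read_state(): the state, without advancing time (a new reading comes with each control period).
- cams.get_image(name): name is "scene" or "top" or "wrist"; returns the picture (384x512x3 uint8, blue, green, red); there is no depth.
- cams.camera_params(name): a dict with "K" (3x3 intrinsics, pixels), "pose" (4x4, takes a point from camera to world coordinates); the wrist camera has in their place "tool_from_camera" (4x4, takes a point from camera to tool coordinates, whose origin is the TCP and whose axes are the flange's). Camera axes: x right, y down, z forward; pixel columns grow to the right and rows downward; lengths in mm; the calibration is good to about 2 mm. A picture is of the moment at which its call begins: read the wrist's pose just before it. camera_params takes no time and is no camera call.
- ctrl.finish_job(): hands the job in; it is judged then, once.
The state is a dict: "clock": time; "qpos": joint angles; "qd": joint speeds; "tau": joint torques, N m; "eef_pos": TCP position; "tool_rot": TCP orientation; "force": force on the tool from outside, world axes, zero at the start; "torque": the same for the moment, N m; "width": finger opening in mm; "gripper_force": force on a finger pad.
Only numpy, scipy, OpenCV 4.12 (cv2) and the standard library are available. Lean on these libraries where they do the work, as an engineer would, in place of code of your own. Each camera call takes 0.05 s, during which the arm holds its last target. There are 200 camera calls.

### The job

The red brush lies behind the green starch tin and the blue jar: clear both out of the way into the light yellow basket, standing upright on its floor with one wholly in each half so that it stays balanced, and do not shift or tip the basket. With both waiting there, lay the brush flat, bristles up, inside the grey tray. Only then put the tin and the jar back upright, each wholly on the coaster of its own colour, leaving the brush in its tray and the basket standing where it was.

Things in the scene. Friction and masses are not known exactly. Their poses are not given: they have to be found in the camera images.
- starch_tin: green upright cylindrical starch tin with a pale band and a steel rim, 56 mm diameter, 120 mm tall, 175 to 350 g, loose; origin at the centre of its underside, z up. At the start it stands on the green coaster
- blue_jar: blue upright cylindrical plastic jar with a white lid, 56 mm diameter up to 88 mm height, lid 50 mm diameter, 106 mm tall in all, 175 to 350 g, loose; origin at the centre of its underside, z up. At the start it stands on the blue coaster
- coaster_green: fixed green disc, 86 mm diameter, 4 mm thick, lying on the bay's floor; origin at the centre of its underside (its top is 4 mm above). The tin's place
- coaster_blue: fixed blue disc, 86 mm diameter, 4 mm thick, lying on the bay's floor; origin at the centre of its underside (its top is 4 mm above). The jar's place
- brush: red hard silicone brush on its flat back, white bristles up, 200 mm long along its x, 90 g, loose; origin mid-length on the underside, z up. Handle x -100 to +25 mm, 22 wide, 22 tall; head x +25 to +100, 50 wide, 25 tall with bristles. Balances near its origin: grip the handle across at x -15 mm, 24 to 32 mm above the underside. Lies crosswise about 90 mm behind tin and jar, which block a gripper
- brush_tray: fixed grey shallow tray, 240 mm along its x by 90 mm along its y, floor 3 mm thick, rim 3 mm thick and 7 mm high in all; origin at the centre of its underside. The brush goes in lengthwise, head either way
- basket: light (120 g) loose yellow open basket with orange ribs, empty at the start, 240 mm along its x by 120 mm along its y by 45 mm tall, walls and floor 4 mm thick; origin at the centre of its underside, z up. Its two halves are x below 0 and x above 0
- bay: fixed plywood bay with dark wood lips, x -105 to +135 mm, y -135 to +135, floor 6 mm thick, 20 mm lips at both y ends, 24 mm lip at the back (+x), open in front; origin on the table under the floor, x away from the robot. Coasters stand on its floor in front, the brush behind them, an orange peg 11 mm high behind the brush's handle
Not all that is in view belongs to the job. What is meant by the brush is not purple, and is the larger of those in its own colour.

How it is judged:
By the outcome, as a careful person would: the job done as asked, in the order asked, and still so for the second after the job is handed in, with the robot touching nothing.
It also fails if it takes over 128 s, if anything falls off the work surface, if the arm or the gripper's body presses on something with over 40 N, if the wrist force passes 120 N, or if a joint passes its speed limit or range.

## Working session

There is one attempt and no reset: what is moved stays moved. The work goes in short steps, Python scripts to look and compute and a tool call to move; the robot and the scene stay as the last step left them, time stands still between calls to the robot, and variables do not carry over. Pictures are saved under pics/ and viewed, at most 14 in all, crops included, and the job is handed in when it is done.

Besides the shell and the picture viewer there is one more tool, called after "Emit:" by a JSON object that holds its "name" and its "arguments". move_arm: Moves the arm, as the interface text tells. Its arguments: {"type":"object","properties":{"plan":{"type":"array","items":{"type":"array"}}},"required":["plan"]}

```bash
ls; mkdir -p pics; python3 - <<'E'
from cell import status,cams,ctrl
import cv2,numpy as np
s=status.read_state();print({k:np.round(v,3).tolist() for k,v in s.items()},ctrl.grasp_offset)
for n in("top","scene"):
    cv2.imwrite(f"pics/{n}0.png",cams.get_image(n))
    p=cams.camera_params(n);print(n,np.round(p["K"],1).tolist(),np.round(p["pose"],3).tolist())
print(np.round(cams.camera_params("wrist")["tool_from_camera"],3).tolist(),np.round(cams.camera_params("wrist")["K"],1).tolist())
E
```

```text
pics
{'clock': 0.0, 'qpos': [-1.229, 0.629, 0.038, 1.518, -0.027, 0.996, -0.02], 'qd': [-0.0, -0.001, 0.001, 0.001, 0.002, 0.001, 0.001], 'tau': [-0.0, -56.34, 1.226, -19.345, 0.011, 0.011, -0.0], 'eef_pos': [257.498, 596.066, 200.489], 'tool_rot': [-3.14, 0.0, 2.734], 'force': [0.538, -0.542, -0.091], 'torque': [0.023, 0.006, 0.011], 'gripper_force': 0.0, 'width': 85.267} 18.700000000000003
top [[482.8, 0.0, 254.1], [0.0, 482.8, 184.4], [0.0, 0.0, 1.0]] [[0.007, -0.99, 0.144, 205.071], [-1.0, -0.007, -0.001, -91.937], [0.002, -0.144, -0.99, 1334.513], [0.0, 0.0, 0.0, 1.0]]
scene [[445.4, 0.0, 254.9], [0.0, 445.4, 196.1], [0.0, 0.0, 1.0]] [[-0.487, 0.588, -0.646, 1222.594], [0.874, 0.323, -0.364, 381.988], [-0.006, -0.742, -0.671, 890.411], [0.0, 0.0, 0.0, 1.0]]
[[0.001, -0.962, -0.275, 69.208], [1.0, 0.001, -0.001, 0.328], [0.001, -0.275, 0.962, -172.173], [0.0, 0.0, 0.0, 1.0]] [[325.0, 0.0, 254.8], [0.0, 325.0, 191.3], [0.0, 0.0, 1.0]]
```

View pics/top0.png

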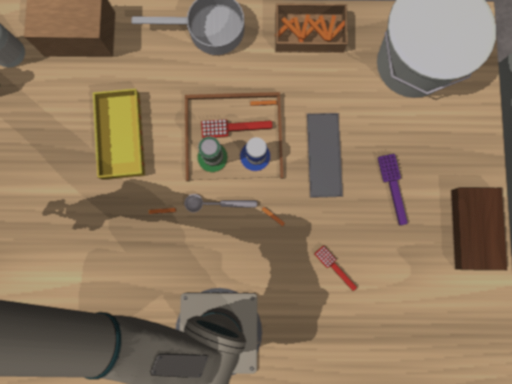

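View pics/scene0.png

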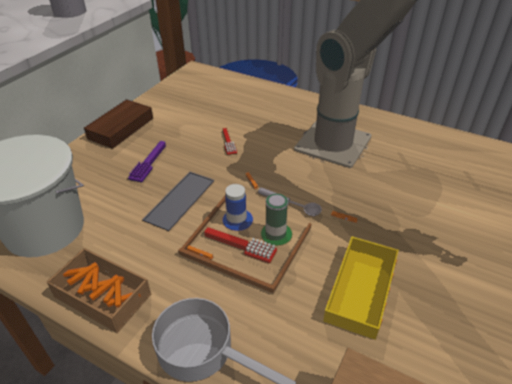

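The top view shows three brushes. The red one in the bay is at (237,127), about 71 px long, with its bristle head to the left. A smaller red one lies at (337,267), and a purple one at (394,188). The bay one fits: it is red, the larger of the two, and behind the tin (210,152) and jar (256,152). The basket is at (119,134) and the tray at (324,155). A spoon at (220,203) and some carrots are clutter in front. Next I'll measure and make the confirming crop.

```bash
cat >h.py <<'E'
import cv2,numpy as np
from scipy.spatial.transform import Rotation as R
from cell import status,cams,ctrl
def cam(n,s=None):
    p=cams.camera_params(n);K=np.array(p["K"])
    if n!="wrist":return K,np.array(p["pose"])
    T=np.eye(4);T[:3,:3]=R.from_euler("xyz",s["tool_rot"]).as_matrix();T[:3,3]=s["eef_pos"]
    return K,T@np.array(p["tool_from_camera"])
def plane(px,z,c):
    K,P=c;px=np.atleast_2d(px).astype(float)
    d=np.c_[px,np.ones(len(px))]@np.linalg.inv(K).T@P[:3,:3].T
    return P[:3,3]+d*((z-P[2,3])/d[:,2])[:,None]
def proj(X,c):
    K,P=c;q=(np.atleast_2d(X)-P[:3,3])@P[:3,:3]@K.T;return q[:,:2]/q[:,2:]
def mask(im,h0,h1,s0,v0,roi=None,s1=255,v1=255):
    m=cv2.inRange(cv2.cvtColor(im,cv2.COLOR_BGR2HSV),(h0,s0,v0),(h1,s1,v1))
    if roi:
        k=np.zeros_like(m);k[roi[1]:roi[3],roi[0]:roi[2]]=255;m&=k
    return m
def big(m):return max(cv2.findContours(m,cv2.RETR_EXTERNAL,cv2.CHAIN_APPROX_NONE)[0],key=cv2.contourArea)
def rect(c,z,C):
    w=plane(c.reshape(-1,2),z,C)[:,:2].astype(np.float32)
    (x,y),(a,b),t=cv2.minAreaRect(w)
    if b>a:a,b,t=b,a,t+90
    return np.round([x,y,a,b,(t+90)%180-90],1)   # long-side angle in deg
E
python3 - <<'E'
from h import *
im=cv2.imread("pics/top0.png");C=cam("top")
print("basket",rect(big(mask(im,18,34,130,60,(85,80,155,190))),45,C))
hsv=cv2.cvtColor(im,cv2.COLOR_BGR2HSV)
print("px tray",hsv[150,325],"bay",hsv[110,240],"lip",hsv[96,230],"green",hsv[167,212],"blue",hsv[166,250],"red",hsv[127,250])
print("tray",rect(big(mask(im,0,180,0,40,(300,105,350,205),90,130)),5,C))
for n,a,b,roi in(("green",40,88,(185,130,235,180)),("blue",95,130,(235,130,280,180))):
    c=big(mask(im,a,b,90,40,roi));w=plane(c.reshape(-1,2),10,C)[:,:2]
    low=w[w[:,0]<np.percentile(w[:,0],60)]
    A=np.c_[2*low,np.ones(len(low))];s=np.linalg.lstsq(A,(low**2).sum(1),rcond=None)[0]
    print(n,np.round(s[:2],1),"r",round(float(np.sqrt(s[2]+s[0]**2+s[1]**2)),1),"bbox",w.min(0).round(),w.max(0).round())
hm=mask(im,0,6,150,60,(190,110,280,140))|mask(im,174,180,150,60,(190,110,280,140))
k=cv2.morphologyEx(hm,cv2.MORPH_CLOSE,np.ones((5,5)))
print("brush",rect(big(k),22+6,C))
lip=mask(im,0,20,60,40,(180,88,290,186),255,140)
print("bay",rect(big(lip),26,C))
for n,(u,v),z in(("lid",(257,148),112),("tintop",(209,146),130)):print(n,plane((u,v),z,C).round())
cv2.imwrite("pics/crop1.png",cv2.resize(im[85:300,85:420],None,fx=2.38,fy=2.38,interpolation=cv2.INTER_CUBIC))
E
```

```text
basket [532.2 280.7 245.9 128.    6. ]
px tray [140   8  94] bay [ 16  93 170] lip [ 11 137 104] green [ 64 120 106] blue [112 164 143] red [  1 184 162]
tray [ 485.2 -290.4  241.5   96.5    1.6]
green [464.4  25.1] r 28.6 bbox [434. -14.] [503.  64.]
blue [460.9 -93.9] r 23.1 bbox [ 441. -131.] [503. -56.]
brush [557.6 -58.6 163.   34.7 -79.4]
bay [532.7 -42.9 289.3 249.6 -87.4]
lid [[ 478. -100.  112.]]
tintop [[478.  23. 130.]]
```

View pics/crop1.png

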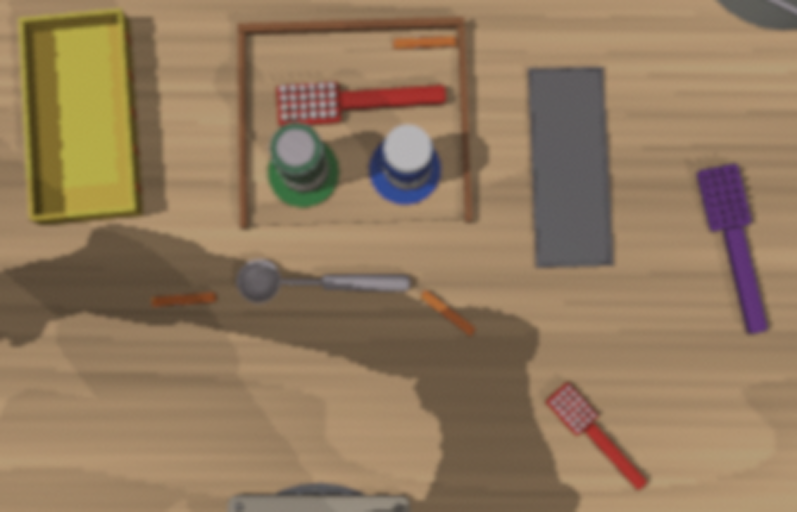

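The crop confirms it: the brush in the bay at crop (360,100) is red with a white-bristled head to the left (+y), and it is far larger than the small red one at (597,435). Estimated positions are tin ≈(478,24), jar ≈(480,-97), basket centre ≈(532,281) and tray ≈(485,-290), all consistent with the given sizes. I'll move towards the tin.

Emit:
{"name": "move_arm", "arguments": {"plan": [[[18, -47, 3], [0, 0, -6.7], 1], [[18, -47, 3], [0, 0, -6.7], 1], [[18, -47, 3], [0, 0, -6.7], 1], [[18, -47, 3], [0, 0, -6.7], 1], [[18, -47, 3], [0, 0, -6.7], 1], [[18, -47, 3], [0, 0, -6.7], 1], [[18, -47, 3], [0, 0, -6.7], 1], [[18, -47, 3], [0, 0, -6.7], 1], [[18, -47, 3], [0, 0, -6.7], 1], [[18, -47, 3], [0, 0, -6.3], 1]]}}

```text
clock: 1.35
eef_pos: [438.0, 125.2, 231.4]
tool_rot: [-3.141, -0.0, 1.568]
force: [0.4, 0.8, -1.1]
width: 85.5
gripper_force: 0.0
```

Emit:
{"name": "move_arm", "arguments": {"plan": [[[14, -34, 0], [0, 0, 0], 1], [[14, -34, 0], [0, 0, 0], 1], [[13, -34, 0], [0, 0, 0], 1], [[0, 0, 0], [0, 0, 0], 1], [[0, 0, 0], [0, 0, 0], 1]]}}

```text
clock: 1.98
eef_pos: [478.2, 25.4, 231.1]
tool_rot: [-3.14, -0.001, 1.572]
force: [-0.1, 0.3, -0.7]
width: 85.7
gripper_force: 0.0
```

```bash
python3 - <<'E'
from h import *
s=status.read_state();print(s["clock"],s["eef_pos"],s["tool_rot"],s["qpos"])
im=cams.get_image("wrist");cv2.imwrite("pics/w1.png",im)
C=cam("wrist",s)
for n,X in(("coasterG",(478,24,10)),("coasterB",(480,-97,10)),("tintop",(478,24,130)),("jartop",(480,-97,116)),("tcp",s["eef_pos"]),("brush",(560,-35,25))):print(n,proj(X,C).round())
t=cams.get_image("top");cv2.imwrite("pics/top1.png",t)
E
```

```text
1.975 [478.21316942  25.4284833  231.08697128] [-3.14047561e+00 -5.96589966e-04  1.57173628e+00] [-0.43079567  0.37299019  0.43753544  1.94849154 -0.20526487  0.86408423
  0.11551613]
coasterG [[254. 159.]]
coasterB [[256. 249.]]
tintop [[254. 184.]]
jartop [[256. 296.]]
tcp [[254. 226.]]
brush [[321. 209.]]
```

View pics/w1.png

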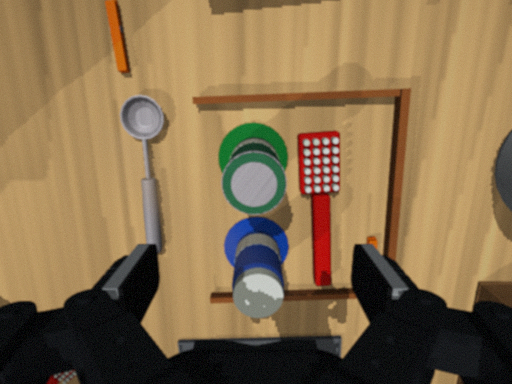

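The wrist view shows the tin's rim at (254,182) over its coaster at (253,158), the jar's lid at (259,292), and the brush handle running along column 322. All of these match the estimates within about 4 mm: tin (478,25), jar (482,-94), brush x≈560. I'll grasp the tin.

Emit:
{"name": "move_arm", "arguments": {"plan": [[[0, 0, -30], [0, 0, 0], 1], [[0, 0, -30], [0, 0, 0], 1], [[0, 0, -30], [0, 0, 0], 1], [[0, 0, -30], [0, 0, 0], 1], [[0, 0, -20], [0, 0, 0], 1], [[0, 0, -10], [0, 0, 0], 1], [[0, 0, 0], [0, 0, 0], 1], [[0, 0, 0], [0, 0, 0], 0], [[0, 0, 0], [0, 0, 0], 0], [[0, 0, 0], [0, 0, 0], 0]]}}

```text
clock: 3.32
eef_pos: [479.1, 24.8, 82.7]
tool_rot: [3.14, -0.001, 1.571]
force: [-1.9, 0.1, 8.0]
width: 53.7
gripper_force: 61.8
```

Emit:
{"name": "move_arm", "arguments": {"plan": [[[0, 0, 0], [0, 0, 0], 0], [[0, 0, 0], [0, 0, 0], 0], [[0, 0, 0], [0, 0, 0], 0], [[0, 0, 0], [0, 0, 0], 0]]}}

```text
clock: 3.82
eef_pos: [479.1, 24.9, 82.7]
tool_rot: [3.14, -0.001, 1.571]
force: [-2.1, 0.2, 7.7]
width: 53.7
gripper_force: 61.8
```

Emit:
{"name": "move_arm", "arguments": {"plan": [[[0, 0, 15], [0, 0, 0], 0], [[0, 0, 25], [0, 0, 0], 0], [[0, 0, 30], [0, 0, 0], 0], [[0, 0, 30], [0, 0, 0], 0], [[0, 0, 20], [0, 0, 0], 0], [[10, 20, 0], [0, 0, 0], 0], [[14, 33, 0], [0, 0, 0], 0], [[14, 33, 0], [0, 0, 0], 0], [[14, 33, 0], [0, 0, 0], 0], [[14, 33, 0], [0, 0, 0], 0]]}}

```text
clock: 5.08
eef_pos: [544.4, 179.2, 200.3]
tool_rot: [-3.14, -0.0, 1.573]
force: [-0.1, -0.6, -3.5]
width: 53.2
gripper_force: 65.0
```

Emit:
{"name": "move_arm", "arguments": {"plan": [[[14, 33, 0], [0, 0, 0], 0], [[14, 33, 0], [0, 0, 0], 0], [[14, 28, 0], [0, 0, 0], 0], [[3, 16, 0], [0, 0, 0], 0], [[0, 0, 0], [0, 0, 0], 0], [[0, 0, 0], [0, 0, 0], 0]]}}

```text
clock: 5.82
eef_pos: [589.2, 285.0, 201.1]
tool_rot: [-3.141, 0.002, 1.57]
force: [0.1, -0.7, -3.0]
width: 53.7
gripper_force: 65.0
```

```bash
python3 - <<'E'
from h import *
s=status.read_state();print(s["clock"],s["eef_pos"],s["tool_rot"],s["width"],s["qpos"])
im=cams.get_image("wrist");cv2.imwrite("pics/w2.png",im)
C=cam("wrist",s)
a=np.deg2rad(5);u=np.array([np.cos(a),np.sin(a)]);v=np.array([-u[1],u[0]])
for i in(-1,1):
  for j in(-1,1):
    p=np.r_[np.array([532,281])+i*120*u+j*60*v,45];q=proj(p,C)[0];print(p.round(),q.round());cv2.circle(im,tuple(int(x) for x in q),4,(255,0,255),1)
cv2.imwrite("pics/w2b.png",im)
E
```

```text
5.825 [589.22072273 284.97179788 201.13823023] [-3.14055154e+00  1.58083115e-03  1.56996325e+00] 53.66527481086223 [-0.72420398  0.66714215  0.40430219  1.50903372 -0.28731551  1.02618027
 -0.24846217]
[418. 211.  45.] [ 98. 235.]
[407. 330.  45.] [ 71. 124.]
[657. 232.  45.] [317. 217.]
[646. 351.  45.] [313. 102.]
```

View pics/w2b.png

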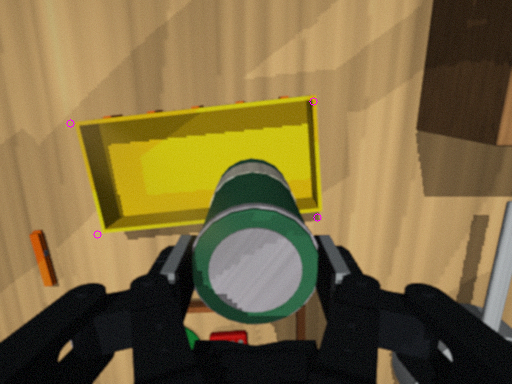

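The basket's rim corners are at (78,124), (105,231), (321,212) and (315,97), which put the centre at ≈(537,285), turned ~5.5°. The tin hangs upright. I'll shift (+7,+5) for the far half and lower it.

Emit:
{"name": "move_arm", "arguments": {"plan": [[[7, 5, 0], [0, 0, 0], 0], [[0, 0, -30], [0, 0, 0], 0], [[0, 0, -30], [0, 0, 0], 0], [[0, 0, -30], [0, 0, 0], 0], [[0, 0, -15], [0, 0, 0], 0], [[0, 0, -8], [0, 0, 0], 0], [[0, 0, -5], [0, 0, 0], 0], [[0, 0, -4], [0, 0, 0], 0], [[0, 0, 0], [0, 0, 0], 0], [[0, 0, 0], [0, 0, 0], 0]]}}

```text
clock: 7.12
eef_pos: [597.1, 291.9, 79.9]
tool_rot: [3.141, -0.0, 1.571]
force: [0.0, 0.4, -3.2]
width: 53.5
gripper_force: 64.9
```

Emit:
{"name": "move_arm", "arguments": {"plan": [[[0, 0, -1.5], [0, 0, 0], 0], [[0, 0, -1], [0, 0, 0], 0], [[0, 0, 0], [0, 0, 0], 0], [[0, 0, 0], [0, 0, 0], 0]]}}

```text
clock: 7.62
eef_pos: [596.8, 291.7, 77.0]
tool_rot: [3.142, -0.0, 1.571]
force: [0.3, 0.8, -2.5]
width: 53.5
gripper_force: 65.0
```

Emit:
{"name": "move_arm", "arguments": {"plan": [[[0, 0, 0], [0, 0, 0], 0.5], [[0, 0, 0], [0, 0, 0], 1], [[0, 0, 0], [0, 0, 0], 1], [[0, 0, 0], [0, 0, 0], 1], [[0, 0, 0], [0, 0, 0], 1], [[0, 0, 30], [0, 0, 0], 1], [[0, 0, 40], [0, 0, 0], 1], [[0, 0, 40], [0, 0, 0], 1], [[0, 0, 30], [0, 0, 0], 1], [[-8, -32, 10], [0, 0, 0], 1]]}}

```text
clock: 8.88
eef_pos: [589.8, 262.9, 229.0]
tool_rot: [3.138, -0.004, 1.576]
force: [-0.4, 0.4, -0.0]
width: 85.7
gripper_force: 0.0
```

Emit:
{"name": "move_arm", "arguments": {"plan": [[[-12, -40, 0], [0, 0, 0], 1], [[-12, -40, 0], [0, 0, 0], 1], [[-12, -40, 0], [0, 0, 0], 1], [[-12, -40, 0], [0, 0, 0], 1], [[-12, -40, 0], [0, 0, 0], 1], [[-12, -40, 0], [0, 0, 0], 1], [[-12, -40, 0], [0, 0, 0], 1], [[-12, -40, 0], [0, 0, 0], 1], [[-11, -34, 0], [0, 0, 0], 1], [[0, 0, 0], [0, 0, 0], 1]]}}

```text
clock: 10.12
eef_pos: [480.8, -97.5, 227.4]
tool_rot: [3.141, 0.001, 1.565]
force: [-0.2, -0.6, -0.7]
width: 85.5
gripper_force: 0.0
```

```bash
python3 - <<'E'
from h import *
s=status.read_state();print(s["clock"],s["eef_pos"],s["tool_rot"])
im=cams.get_image("wrist");C=cam("wrist",s);cv2.imwrite("pics/w3.png",im)
hsv=cv2.cvtColor(im,cv2.COLOR_BGR2HSV)
m=mask(im,0,180,0,120,(190,120,330,260),60);c=big(m);(x,y),r=cv2.minEnclosingCircle(c);print("lid",x,y,r,plane((x,y),116,C).round(1),"exp r px",25*325/ (C[1][2,3]-116))
m=mask(im,55,88,90,30,(160,0,330,130));c=big(m);(x,y),r=cv2.minEnclosingCircle(c);print("green",x,y,r,plane((x,y),10,C).round(1),43*325/(C[1][2,3]-10))
t=cams.get_image("top")
a=cv2.resize(t[80:190,80:350],None,fx=2,fy=2,interpolation=cv2.INTER_CUBIC)
o=np.zeros((604,540,3),np.uint8);o[:384,:512]=im;o[384:]=a;cv2.imwrite("pics/c3.png",o[4:])
E
```

```text
10.125 [480.75266072 -97.50074644 227.419312  ] [3.14111310e+00 1.08765987e-03 1.56546088e+00]
lid 252.0 176.5 32.4230842590332 [[478.8 -95.3 116. ]] exp r px 28.65799704937545
green 249.1522674560547 47.41141891479492 40.87714767456055 [[475.7  26.1  10. ]] 35.87786089826665
```

View pics/c3.png

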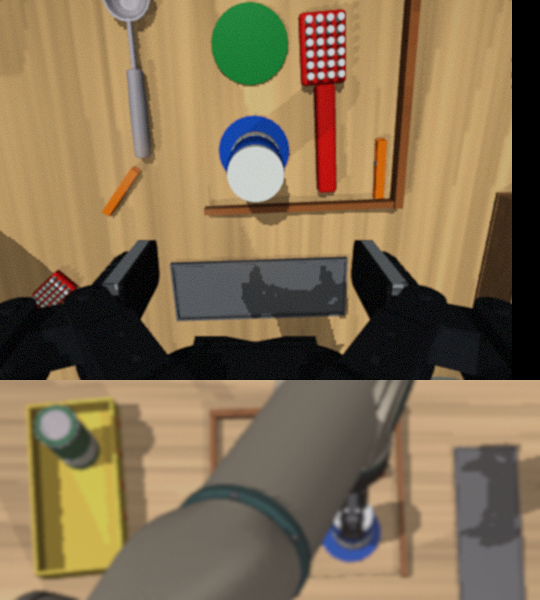

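The wrist view shows the jar's lid at (256,178) right under the tool, the green coaster empty at (250,47), and the brush at columns 303–346, with its handle end at (328,196). In the top view the tin stands upright in the basket's far half. I'll grasp the jar.

Emit:
{"name": "move_arm", "arguments": {"plan": [[[0, 1, -35], [0, 0, 0], 1], [[0, 0, -35], [0, 0, 0], 1], [[0, 0, -35], [0, 0, 0], 1], [[0, 0, -35], [0, 0, 0], 1], [[0, 0, -20], [0, 0, 0], 1], [[0, 0, -6], [0, 0, 0], 1], [[0, 0, 0], [0, 0, 0], 1], [[0, 0, 0], [0, 0, 0], 0], [[0, 0, 0], [0, 0, 0], 0], [[0, 0, 0], [0, 0, 0], 0]]}}

```text
clock: 11.48
eef_pos: [482.4, -93.3, 62.5]
tool_rot: [3.14, -0.0, 1.571]
force: [-2.2, 0.9, 11.4]
width: 51.6
gripper_force: 60.2
```

Emit:
{"name": "move_arm", "arguments": {"plan": [[[0, 0, 0], [0, 0, 0], 0], [[0, 0, 0], [0, 0, 0], 0], [[0, 0, 0], [0, 0, 0], 0]]}}

```text
clock: 11.85
eef_pos: [482.3, -93.3, 62.5]
tool_rot: [3.14, -0.0, 1.571]
force: [-2.4, 0.6, 11.4]
width: 51.8
gripper_force: 60.3
```

Emit:
{"name": "move_arm", "arguments": {"plan": [[[0, 0, 15], [0, 0, 0], 0], [[0, 0, 25], [0, 0, 0], 0], [[0, 0, 30], [0, 0, 0], 0], [[0, 0, 30], [0, 0, 0], 0], [[0, 15, 15], [0, 0, 0], 0], [[0, 35, 0], [0, 0, 0], 0], [[0, 38, 0], [0, 0, 0], 0], [[0, 38, 0], [0, 0, 0], 0], [[0, 38, 0], [0, 0, 0], 0], [[0, 38, 0], [0, 0, 0], 0]]}}

```text
clock: 13.1
eef_pos: [481.5, 110.0, 176.7]
tool_rot: [3.141, -0.0, 1.571]
force: [0.8, 0.8, -2.5]
width: 51.4
gripper_force: 62.9
```

Emit:
{"name": "move_arm", "arguments": {"plan": [[[0, 38, 0], [0, 0, 0], 0], [[0, 38, 0], [0, 0, 0], 0], [[0, 38, 0], [0, 0, 0], 0], [[-3, 35, 0], [0, 0, 0], 0], [[-2, 20, 0], [0, 0, 0], 0], [[0, 0, 0], [0, 0, 0], 0], [[0, 0, 0], [0, 0, 0], 0]]}}

```text
clock: 13.98
eef_pos: [477.1, 275.6, 176.1]
tool_rot: [3.141, 0.001, 1.569]
force: [-0.0, 0.3, -2.6]
width: 51.7
gripper_force: 63.0
```

Emit:
{"name": "move_arm", "arguments": {"plan": [[[0, 4, 0], [0, 0, 0], 0], [[0, 0, -30], [0, 0, 0], 0], [[0, 0, -30], [0, 0, 0], 0], [[0, 0, -30], [0, 0, 0], 0], [[0, 0, -15], [0, 0, 0], 0], [[0, 0, -7], [0, 0, 0], 0], [[0, 0, -3], [0, 0, 0], 0], [[0, 0, -2], [0, 0, 0], 0], [[0, 0, 0], [0, 0, 0], 0], [[0, 0, 0], [0, 0, 0], 0]]}}

```text
clock: 15.22
eef_pos: [477.0, 281.9, 59.3]
tool_rot: [3.141, -0.001, 1.571]
force: [-0.5, 0.2, -1.8]
width: 51.2
gripper_force: 63.1
```

Emit:
{"name": "move_arm", "arguments": {"plan": [[[0, 0, -1.5], [0, 0, 0], 0], [[0, 0, -0.5], [0, 0, 0], 0], [[0, 0, 0], [0, 0, 0], 0], [[0, 0, 0], [0, 0, 0], 0.5], [[0, 0, 0], [0, 0, 0], 1], [[0, 0, 0], [0, 0, 0], 1], [[0, 0, 0], [0, 0, 0], 1], [[0, 0, 0], [0, 0, 0], 1], [[0, 0, 20], [0, 0, 0], 1], [[0, 0, 35], [0, 0, 0], 1]]}}

```text
clock: 16.48
eef_pos: [475.8, 281.2, 111.5]
tool_rot: [-3.139, 0.002, 1.571]
force: [-0.2, -0.4, 1.0]
width: 85.2
gripper_force: 0.0
```

Emit:
{"name": "move_arm", "arguments": {"plan": [[[0, 0, 40], [0, 0, 0], 1], [[0, 0, 40], [0, 0, 0], 1], [[0, 0, 30], [0, 0, 0], 1], [[5, -30, 10], [0, 0, 0], 1], [[5, -40, 0], [0, 0, 0], 1], [[10, -40, 0], [0, 0, 0], 1], [[10, -40, 0], [0, 0, 0], 1], [[10, -40, 0], [0, 0, 0], 1], [[10, -40, 0], [0, 0, 0], 1], [[10, -40, 0], [0, 0, 0], 1]]}}

```text
clock: 17.73
eef_pos: [536.9, 10.4, 232.0]
tool_rot: [3.141, -0.0, 1.571]
force: [-0.0, -0.2, 0.5]
width: 85.6
gripper_force: 0.0
```

Emit:
{"name": "move_arm", "arguments": {"plan": [[[10, -40, 0], [0, 0, 0], 1], [[10, -25, 0], [0, 0, 0], 1], [[0, 0, 0], [0, 0, 0], 1], [[0, 0, 0], [0, 0, 0], 1]]}}

```text
clock: 18.23
eef_pos: [556.3, -52.0, 231.6]
tool_rot: [-3.141, -0.001, 1.572]
force: [0.1, 0.8, -0.3]
width: 85.7
gripper_force: 0.0
```

```bash
python3 - <<'E'
from h import *
s=status.read_state();print(s["clock"],s["eef_pos"],s["tool_rot"])
im=cams.get_image("wrist");C=cam("wrist",s)
m=mask(im,0,6,150,60,(150,40,420,300))|mask(im,174,180,150,60,(150,40,420,300))
m=cv2.morphologyEx(m,cv2.MORPH_CLOSE,np.ones((9,9)));c=big(m);print("brush",rect(c,6+22,C));b=cv2.boundingRect(c);print(b)
for f in(.7,.8,.9):
    v=int(b[1]+b[3]*f);u=np.nonzero(m[v])[0];print("handle",plane([(u[0],v),(u[-1],v)],28,C).round(1).tolist())
t=cams.get_image("top")
a=cv2.resize(t[80:190,80:350],None,fx=2,fy=2,interpolation=cv2.INTER_CUBIC)
o=np.zeros((604,540,3),np.uint8);o[:384,:512]=im;o[384:]=a;cv2.imwrite("pics/c4.png",o[4:])
E
```

```text
18.225 [556.31309019 -52.04492122 231.64755903] [-3.14069969e+00 -1.15250837e-03  1.57219536e+00]
brush [560.7 -42.3 196.4  47.  -85.6]
(231, 61, 46, 170)
handle [[553.4, -75.7, 28.0], [573.6, -75.6, 28.0]]
handle [[555.8, -96.8, 28.0], [575.1, -96.8, 28.0]]
handle [[557.1, -118.6, 28.0], [576.7, -118.6, 28.0]]
```

View pics/c4.png

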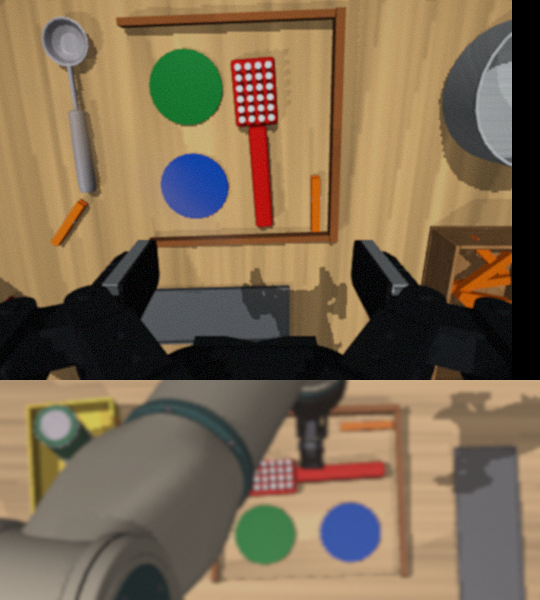

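The wrist view shows both coasters free (green (187,91), blue (194,190)). The brush head is at (254,95), its handle runs to (264,228), and the orange piece at (316,207) is clear behind it. The brush measures 196 mm long, centre (561,-42), head towards +y, yaw ≈94.5°. The grip point is (562,-57). The arm hid the jar in the top view, so I'll check the basket before placing the brush.

Emit:
{"name": "move_arm", "arguments": {"plan": [[[3, -3, -35], [0, 0, 2.5], 0.6], [[3, -2, -35], [0, 0, 2], 0.6], [[0, 0, -40], [0, 0, 0], 0.6], [[0, 0, -35], [0, 0, 0], 0.6], [[0, 0, -30], [0, 0, 0], 0.6], [[0, 0, -20], [0, 0, 0], 0.6], [[0, 0, -12], [0, 0, 0], 0.6], [[0, 0, -4], [0, 0, 0], 0.6], [[0, 0, 0], [0, 0, 0], 0.6], [[0, 0, 0], [0, 0, 0], 0.6]]}}

```text
clock: 19.58
eef_pos: [563.4, -58.3, 21.7]
tool_rot: [3.14, 0.0, 1.65]
force: [0.0, 0.5, 0.5]
width: 51.1
gripper_force: 0.0
```

```bash
python3 - <<'E'
from h import *
s=status.read_state();print(s["eef_pos"],s["tool_rot"],s["width"],s["force"])
im=cams.get_image("wrist");t=cams.get_image("top");sc=cams.get_image("scene")
o=np.zeros((600,800,3),np.uint8);o[:288,:384]=cv2.resize(im,(384,288))
o[:300,384:]=cv2.resize(t[70:210,80:274],(416,300));o[300:,:400]=cv2.resize(sc[120:345,130:430],(400,300))
cv2.imwrite("pics/c5.png",o)
E
```

```text
[563.36673359 -58.2712578   21.68519314] [3.14019033e+00 1.57398096e-04 1.65004267e+00] 51.14680604328575 [0.01136252 0.45059362 0.53732189]
```

View pics/c5.png

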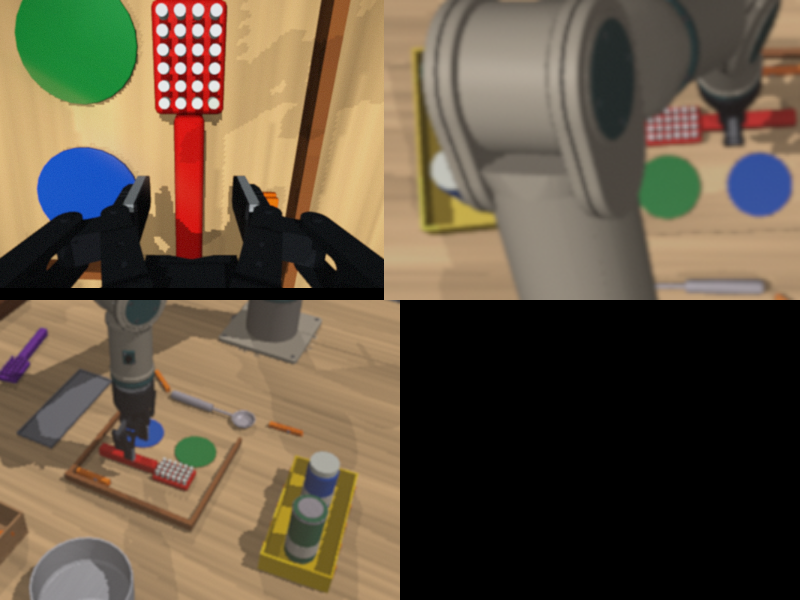

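The scene view shows the tin and jar upright in separate halves of the basket, and the fingers straddle the brush handle, centred on it. I'll lower and grip.

Emit:
{"name": "move_arm", "arguments": {"plan": [[[0, 0, -5], [0, 0, 0], 0.6], [[0, 0, -2], [0, 0, 0], 0.6], [[0, 0, 0], [0, 0, 0], 0.3], [[0, 0, 0], [0, 0, 0], 0], [[0, 0, 0], [0, 0, 0], 0], [[0, 0, 0], [0, 0, 0], 0], [[0, 0, 0], [0, 0, 0], 0]]}}

```text
clock: 20.6
eef_pos: [562.8, -58.3, 14.0]
tool_rot: [3.142, -0.0, 1.65]
force: [0.3, -0.7, -0.3]
width: 0.2
gripper_force: 0.0
```

```bash
python3 - <<'E'
from h import *
im=cams.get_image("wrist");t=cams.get_image("top");sc=cams.get_image("scene")
o=np.zeros((600,800,3),np.uint8);o[:288,:384]=cv2.resize(im,(384,288))
o[:300,384:]=cv2.resize(t[70:210,150:344],(416,300));o[300:,:400]=cv2.resize(sc[210:285,170:290],(400,300),interpolation=cv2.INTER_CUBIC)
cv2.imwrite("pics/c6.png",o)
E
```

```text
(no output)
```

View pics/c6.png

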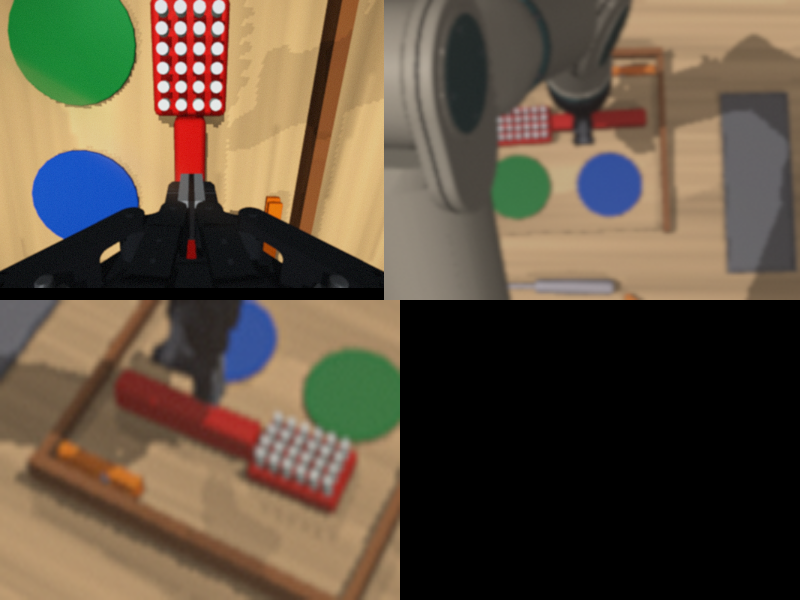

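The fingers shut on nothing: in the wrist view they are aligned with the handle in x but appear to be over it, and the brush looks unmoved. I'll feel downward gently to find where the tips really are.

Emit:
{"name": "move_arm", "arguments": {"plan": [[[0, 0, -1], [0, 0, 0], 0], [[0, 0, 0], [0, 0, 0], 0], [[0, 0, -1], [0, 0, 0], 0], [[0, 0, 0], [0, 0, 0], 0]]}}

```text
clock: 21.25
eef_pos: [562.7, -58.2, 11.8]
tool_rot: [-3.141, -0.0, 1.65]
force: [-0.1, 0.4, -0.9]
width: 0.1
gripper_force: 0.0
```

```bash
python3 - <<'E'
from h import *
s=status.read_state();print(s["eef_pos"],s["tool_rot"],s["width"],s["force"],s["torque"])
im=cams.get_image("wrist");cv2.imwrite("pics/w7.png",im);t=cams.get_image("top");sc=cams.get_image("scene");cv2.imwrite("pics/s7.png",sc);cv2.imwrite("pics/t7.png",t)
for z in(0,14,28,40):
    X=(s["eef_pos"][0],s["eef_pos"][1],s["eef_pos"][2]+z);print(z,[proj(X,cam(n,s)).round(1).tolist() for n in("wrist","top","scene")])
o=np.zeros((600,800,3),np.uint8);o[:300,:400]=cv2.resize(im[170:320,155:355],(400,300),interpolation=cv2.INTER_CUBIC)
o[:300,400:]=cv2.resize(t[95:155,200:280],(400,300),interpolation=cv2.INTER_CUBIC)
u,v=[int(x) for x in proj(s["eef_pos"],cam("scene"))[0]];print(u,v)
o[300:,:400]=cv2.resize(sc[v-40:v+20,u-40:u+40],(400,300),interpolation=cv2.INTER_CUBIC)
cv2.imwrite("pics/c7.png",o)
E
```

```text
[562.6655278  -58.24796226  11.82396381] [-3.14140934e+00 -1.03221163e-04  1.64992311e+00] 0.07222451573850548 [-0.08803577  0.41298178 -0.93504111] [0.03708176 0.0405019  0.02268333]
0 [[[253.9, 225.8]], [[242.1, 126.3]], [[232.8, 242.1]]]
14 [[[253.8, 235.8]], [[242.0, 124.9]], [[232.6, 238.6]]]
28 [[[253.7, 247.6]], [[241.9, 123.6]], [[232.4, 234.9]]]
40 [[[253.7, 259.3]], [[241.8, 122.4]], [[232.2, 231.7]]]
232 242
```

View pics/c7.png

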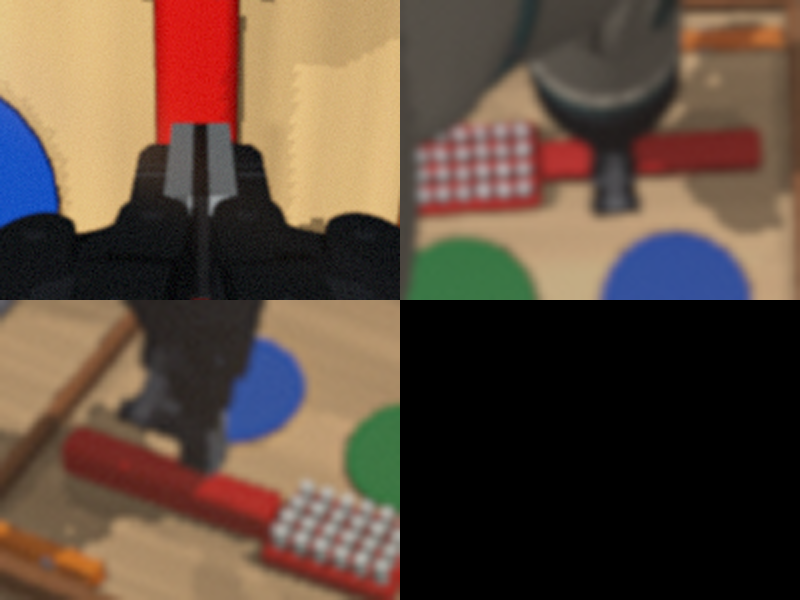

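Two views agree that the visible finger tips are about 28 mm behind the reported TCP: the scene shows tips at (233,235), where TCP+28 mm projects, and the wrist shows them at row 232. So the shut tips are still near z≈40, above the handle. I'll reopen and go down in guarded steps, watching the force.

Emit:
{"name": "move_arm", "arguments": {"plan": [[[0, 0, 2], [0, 0, 0], 0.6], [[0, 0, 0], [0, 0, 0], 0.6], [[0, 0, 0], [0, 0, 0], 0.6], [[0, 0, 0], [0, 0, 0], 0.6], [[0, 0, -3], [0, 0, 0], 0.6], [[0, 0, -2], [0, 0, 0], 0.6], [[0, 0, 0], [0, 0, 0], 0.6]]}}

```text
clock: 22.28
eef_pos: [562.6, -58.2, 8.6]
tool_rot: [-3.141, -0.0, 1.65]
force: [0.4, -1.1, -0.4]
width: 51.1
gripper_force: 0.0
```

Emit:
{"name": "move_arm", "arguments": {"plan": [[[0, 0, -2], [0, 0, 0], 0.6], [[0, 0, -2], [0, 0, 0], 0.6], [[0, 0, 0], [0, 0, 0], 0.6], [[0, 0, 0], [0, 0, 0], 0.6]]}}

```text
clock: 22.78
eef_pos: [562.8, -58.3, 4.9]
tool_rot: [3.142, -0.0, 1.65]
force: [0.5, -0.5, 0.2]
width: 51.5
gripper_force: 0.0
```

Emit:
{"name": "move_arm", "arguments": {"plan": [[[0, 0, -2], [0, 0, 0], 0.6], [[0, 0, -2], [0, 0, 0], 0.6], [[0, 0, -2], [0, 0, 0], 0.6], [[0, 0, 0], [0, 0, 0], 0.6], [[0, 0, 0], [0, 0, 0], 0.6]]}}

```text
clock: 23.4
eef_pos: [562.8, -58.3, -1.1]
tool_rot: [-3.142, -0.0, 1.65]
force: [-0.7, 0.2, 0.8]
width: 51.1
gripper_force: 0.0
```

Emit:
{"name": "move_arm", "arguments": {"plan": [[[0, 0, -2], [0, 0, 0], 0.6], [[0, 0, -2], [0, 0, 0], 0.6], [[0, 0, -1], [0, 0, 0], 0.6], [[0, 0, 0], [0, 0, 0], 0.6], [[0, 0, 0], [0, 0, 0], 0.6]]}}

```text
clock: 24.02
eef_pos: [562.8, -58.3, -6.1]
tool_rot: [3.142, -0.0, 1.65]
force: [1.0, 0.4, -0.6]
width: 50.9
gripper_force: 0.0
```

Emit:
{"name": "move_arm", "arguments": {"plan": [[[0, 0, -2], [0, 0, 0], 0.6], [[0, 0, -2], [0, 0, 0], 0.6], [[0, 0, -2], [0, 0, 0], 0.6], [[0, 0, 0], [0, 0, 0], 0.6], [[0, 0, 0], [0, 0, 0], 0.3], [[0, 0, 0], [0, 0, 0], 0], [[0, 0, 0], [0, 0, 0], 0], [[0, 0, 0], [0, 0, 0], 0], [[0, 0, 0], [0, 0, 0], 0]]}}

```text
clock: 25.15
eef_pos: [562.9, -58.3, -11.8]
tool_rot: [3.141, -0.0, 1.65]
force: [-0.2, -0.8, 6.0]
width: 20.4
gripper_force: 59.7
```

Gripped: width 20.4 mm on the 22 mm handle. I'll lift it and carry it to the tray, turning −93°.

Emit:
{"name": "move_arm", "arguments": {"plan": [[[0, 0, 10], [0, 0, 0], 0], [[0, 0, 20], [0, 0, 0], 0], [[0, 0, 30], [0, 0, 0], 0], [[0, 0, 30], [0, 0, 0], 0], [[0, 0, 30], [0, 0, 0], 0], [[-8, -18, 0], [0, 0, -7], 0], [[-8, -20, 0], [0, 0, -8], 0], [[-8, -20, 0], [0, 0, -8], 0], [[-8, -20, 0], [0, 0, -8], 0], [[-8, -20, 0], [0, 0, -8], 0]]}}

```text
clock: 26.4
eef_pos: [522.4, -156.6, 108.1]
tool_rot: [-3.141, -0.0, 0.965]
force: [0.5, -0.2, -0.9]
width: 20.4
gripper_force: 59.0
```

Emit:
{"name": "move_arm", "arguments": {"plan": [[[-8, -20, 0], [0, 0, -8], 0], [[-8, -20, 0], [0, 0, -8], 0], [[-8, -20, 0], [0, 0, -8], 0], [[-8, -20, 0], [0, 0, -8], 0], [[-8, -20, 0], [0, 0, -8], 0], [[-8, -20, 0], [0, 0, -8], 0], [[-6, -14, 0], [0, 0, -6], 0], [[0, 0, 0], [0, 0, 0], 0], [[0, 0, 0], [0, 0, 0], 0]]}}

```text
clock: 27.52
eef_pos: [469.2, -289.2, 107.8]
tool_rot: [-3.14, -0.0, 0.029]
force: [-0.4, 0.2, -1.2]
width: 20.3
gripper_force: 59.1
```

```bash
python3 - <<'E'
from h import *
s=status.read_state();print(s["clock"],s["eef_pos"],s["tool_rot"],s["width"],s["torque"],s["qpos"])
im=cams.get_image("wrist");cv2.imwrite("pics/w8.png",im);sc=cams.get_image("scene");cv2.imwrite("pics/s8.png",sc);t=cams.get_image("top")
C=cam("wrist",s)
for a,b in((485+120,-290+45),(485+120,-335),(365,-245),(365,-335)):print(a,b,proj((a,b,7),C).round().tolist())
o=np.zeros((600,800,3),np.uint8);o[:336,:448]=cv2.resize(im,(448,336))
o[:300,450:]=cv2.resize(t[90:210,230:370],(350,300),interpolation=cv2.INTER_CUBIC)
o[300:,450:]=cv2.resize(sc[110:260,90:265],(350,300),interpolation=cv2.INTER_CUBIC)
cv2.imwrite("pics/c8.png",o)
E
```

```text
27.525 [ 469.15741084 -289.15251098  107.81066462] [-3.14037116e+00 -1.72541848e-04  2.93806962e-02] 20.29942266221052 [-0.01639097 -0.04207161  0.02309786] [ 0.01573639  0.75715999  0.7994986   1.89998427 -0.74667331  0.81313036
 -0.3169218 ]
605 -245 [[201.0, 6.0]]
605 -335 [[321.0, 10.0]]
365 -245 [[205.0, 287.0]]
365 -335 [[299.0, 290.0]]
```

View pics/c8.png

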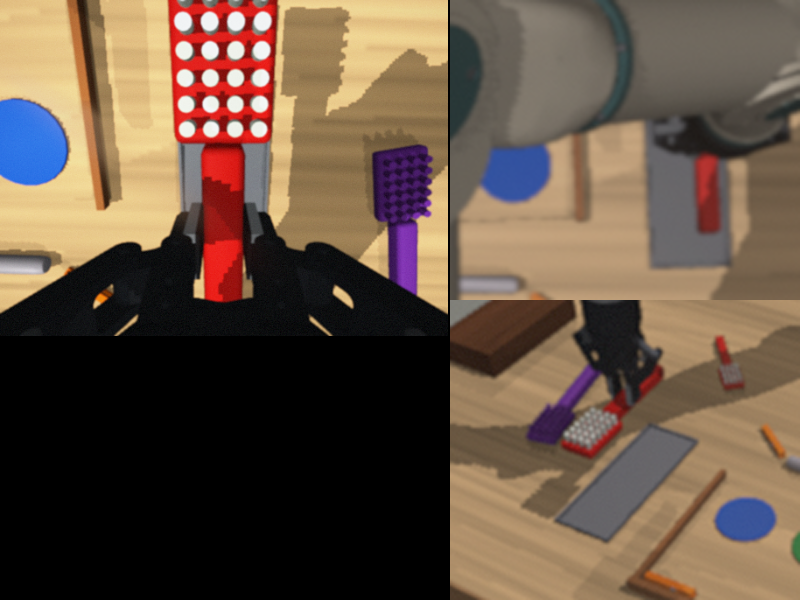

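The brush hangs level, bristles up, head away from the robot. The tray's sides show at columns ≈206 and 308 at full scale, so its centre is y≈-291. I'll lower it with a 2 mm correction.

Emit:
{"name": "move_arm", "arguments": {"plan": [[[0, -2, -25], [0, 0, 0], 0], [[0, 0, -30], [0, 0, 0], 0], [[0, 0, -30], [0, 0, 0], 0], [[0, 0, -18], [0, 0, 0], 0], [[0, 0, -8], [0, 0, 0], 0], [[0, 0, -5], [0, 0, 0], 0], [[0, 0, -3], [0, 0, 0], 0], [[0, 0, 0], [0, 0, 0], 0], [[0, 0, 0], [0, 0, 0], 0]]}}

```text
clock: 28.8
eef_pos: [469.0, -292.4, -10.7]
tool_rot: [3.141, -0.001, 0.027]
force: [-0.3, -1.1, -0.8]
width: 19.7
gripper_force: 59.0
```

Emit:
{"name": "move_arm", "arguments": {"plan": [[[0, 0, -1.5], [0, 0, 0], 0], [[0, 0, -1.5], [0, 0, 0], 0], [[0, 0, 0], [0, 0, 0], 0], [[0, 0, 0], [0, 0, 0], 0]]}}

```text
clock: 29.3
eef_pos: [468.7, -292.3, -14.1]
tool_rot: [-3.142, 0.0, 0.027]
force: [-1.2, -0.1, -0.4]
width: 20.1
gripper_force: 59.0
```

Emit:
{"name": "move_arm", "arguments": {"plan": [[[0, 0, 0], [0, 0, 0], 0.3], [[0, 0, 0], [0, 0, 0], 0.5], [[0, 0, 0], [0, 0, 0], 0.5], [[0, 0, 0], [0, 0, 0], 0.5], [[0, 0, 15], [0, 0, 0], 0.5], [[0, 0, 30], [0, 0, 0], 0.6], [[0, 0, 45], [0, 0, 0], 1], [[0, 0, 50], [0, 0, 0], 1], [[0, 0, 50], [0, 0, 0], 1], [[0, 0, 35], [0, 0, 0], 1]]}}

```text
clock: 30.55
eef_pos: [468.8, -292.9, 214.2]
tool_rot: [3.14, -0.002, 0.026]
force: [-0.5, -0.6, -0.2]
width: 85.3
gripper_force: 0.0
```

```bash
python3 - <<'E'
from h import *
s=status.read_state();print(s["clock"],s["eef_pos"],s["tool_rot"])
im=cams.get_image("wrist");cv2.imwrite("pics/w9.png",im);sc=cams.get_image("scene");t=cams.get_image("top");cv2.imwrite("pics/t9.png",t);cv2.imwrite("pics/s9.png",sc)
C=cam("wrist",s)
m=mask(im,0,6,150,60,(130,0,400,330))|mask(im,174,180,150,60,(130,0,400,330))
m=cv2.morphologyEx(m,cv2.MORPH_CLOSE,np.ones((9,9)));print("brush",rect(big(m),25,C))
g=mask(im,0,180,0,40,(130,0,400,330),45,150);g=cv2.morphologyEx(g|m,cv2.MORPH_CLOSE,np.ones((5,5)));print("tray",rect(big(g),6,C))
print("basket",rect(big(mask(t,18,34,130,60,(85,80,155,190))),45,cam("top")))
o=np.zeros((600,800,3),np.uint8);o[:336,:448]=cv2.resize(im,(448,336))
o[:300,450:]=cv2.resize(t[80:200,80:220],(350,300),interpolation=cv2.INTER_CUBIC)
o[336:,:448]=cv2.resize(sc[200:350,250:450],(448,264),interpolation=cv2.INTER_CUBIC)
cv2.imwrite("pics/c9.png",o)
E
```

```text
30.55 [ 468.75420468 -292.90713686  214.23726749] [ 3.14007583e+00 -2.32892376e-03  2.59027400e-02]
brush [ 485.8 -292.5  195.7   47.9    2.3]
tray [ 486.7 -289.3  238.5   89.5    1.9]
basket [524.3 326.9 251.3  67.1  16.2]
```

View pics/c9.png

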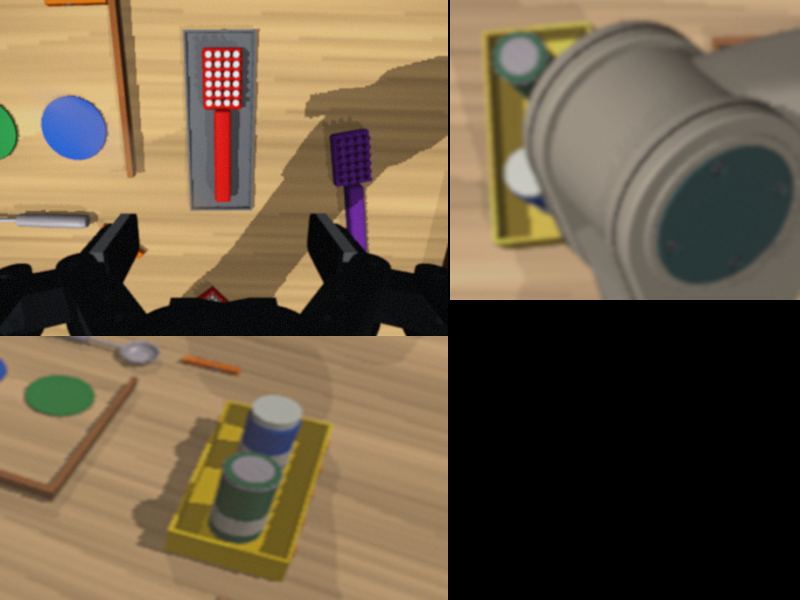

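The brush lies in the tray, bristles up: brush centre (486,-292.5), tray centre (487,-289). Both containers stand upright in the basket's two halves. I'll fetch the jar.

Emit:
{"name": "move_arm", "arguments": {"plan": [[[0, 35, 0], [0, 0, 5], 1], [[0, 42, 0], [0, 0, 6.5], 1], [[0, 42, 0], [0, 0, 6.5], 1], [[0, 42, 0], [0, 0, 6.5], 1], [[0, 42, 0], [0, 0, 6.5], 1], [[0, 42, 0], [0, 0, 6.5], 1], [[0, 42, 0], [0, 0, 6.5], 1], [[0, 42, 0], [0, 0, 6.5], 1], [[2, 42, 0], [0, 0, 6.5], 1], [[2, 42, 0], [0, 0, 6.5], 1]]}}

```text
clock: 31.95
eef_pos: [471.7, 121.9, 210.4]
tool_rot: [-3.14, 0.001, 1.139]
force: [0.1, -0.1, 0.0]
width: 85.0
gripper_force: 0.0
```

Emit:
{"name": "move_arm", "arguments": {"plan": [[[2, 42, 0], [0, 0, 6.5], 1], [[2, 42, 0], [0, 0, 6.5], 1], [[0, 42, 0], [0, 0, 6.5], 1], [[0, 33, 0], [0, 0, 5.5], 1], [[0, 0, 0], [0, 0, 0], 1], [[0, 0, 0], [0, 0, 0], 1]]}}

```text
clock: 32.7
eef_pos: [476.3, 278.3, 210.3]
tool_rot: [-3.14, 0.002, 1.57]
force: [-0.7, 0.6, -0.0]
width: 85.5
gripper_force: 0.0
```

```bash
python3 - <<'E'
from h import *
s=status.read_state();print(s["clock"],s["eef_pos"],s["tool_rot"])
im=cams.get_image("wrist");C=cam("wrist",s);cv2.imwrite("pics/w10.png",im)
cs=[c for c in cv2.findContours(mask(im,0,180,0,110,(150,60,450,300),60),cv2.RETR_EXTERNAL,cv2.CHAIN_APPROX_NONE)[0] if cv2.contourArea(c)>500]
for c in cs:
    (x,y),r=cv2.minEnclosingCircle(c);print(round(x),round(y),round(r),cv2.contourArea(c),"z110",plane((x,y),110,C).round(),"z124",plane((x,y),124,C).round())
print("proj lid",proj((477,280,110),C),"tin top",proj((597,291,124),C))
E
```

```text
32.7 [476.26056953 278.33262761 210.34616985] [-3.14036396e+00  1.67491476e-03  1.56973968e+00]
254 181 30 2680.0 z110 [[476. 279. 110.]] z124 [[476. 283. 124.]]
401 172 26 1866.0 z110 [[602. 287. 110.]] z124 [[595. 290. 124.]]
proj lid [[255.19032217 180.03397392]] tin top [[402.90593023 171.07966582]]
```

The lid is found at (476,279) and the tin top at (595,290), both exactly where placed. I'll descend and grip the jar.

Emit:
{"name": "move_arm", "arguments": {"plan": [[[0, 1, -30], [0, 0, 0], 1], [[0, 0, -35], [0, 0, 0], 1], [[0, 0, -35], [0, 0, 0], 1], [[0, 0, -35], [0, 0, 0], 1], [[0, 0, -20], [0, 0, 0], 1], [[0, 0, -7], [0, 0, 0], 1], [[0, 0, 0], [0, 0, 0], 1], [[0, 0, 0], [0, 0, 0], 0.6], [[0, 0, 0], [0, 0, 0], 0], [[0, 0, 0], [0, 0, 0], 0]]}}

```text
clock: 34.0
eef_pos: [477.2, 281.2, 50.5]
tool_rot: [3.141, -0.002, 1.571]
force: [-2.6, -0.7, 8.2]
width: 53.3
gripper_force: 61.3
```

Emit:
{"name": "move_arm", "arguments": {"plan": [[[0, 0, 0], [0, 0, 0], 0], [[0, 0, 0], [0, 0, 0], 0], [[0, 0, 0], [0, 0, 0], 0]]}}

```text
clock: 34.38
eef_pos: [477.2, 281.2, 50.5]
tool_rot: [3.14, -0.002, 1.571]
force: [-2.0, -0.7, 8.5]
width: 53.0
gripper_force: 61.3
```

Emit:
{"name": "move_arm", "arguments": {"plan": [[[0, 0, 10], [0, 0, 0], 0], [[0, 0, 25], [0, 0, 0], 0], [[0, 0, 30], [0, 0, 0], 0], [[0, 0, 35], [0, 0, 0], 0], [[0, -15, 20], [0, 0, 0], 0], [[0, -35, 0], [0, 0, 0], 0], [[0, -38, 0], [0, 0, 0], 0], [[0, -38, 0], [0, 0, 0], 0], [[0, -38, 0], [0, 0, 0], 0], [[0, -38, 0], [0, 0, 0], 0]]}}

```text
clock: 35.62
eef_pos: [475.8, 76.3, 168.9]
tool_rot: [-3.141, 0.0, 1.57]
force: [-0.1, -0.8, -1.0]
width: 53.1
gripper_force: 63.5
```

Emit:
{"name": "move_arm", "arguments": {"plan": [[[0, -38, 0], [0, 0, 0], 0], [[0, -38, 0], [0, 0, 0], 0], [[1, -38, 0], [0, 0, 0], 0], [[1, -35, 0], [0, 0, 0], 0], [[2, -25, 0], [0, 0, 0], 0], [[0, 0, 0], [0, 0, 0], 0], [[0, 0, 0], [0, 0, 0], 0]]}}

```text
clock: 36.5
eef_pos: [479.9, -94.8, 168.7]
tool_rot: [-3.14, -0.001, 1.571]
force: [1.0, 0.3, -1.6]
width: 53.2
gripper_force: 63.5
```

```bash
python3 - <<'E'
from h import *
s=status.read_state();print(s["clock"],s["eef_pos"],s["tool_rot"],s["width"])
im=cams.get_image("wrist");C=cam("wrist",s);cv2.imwrite("pics/w11.png",im);cv2.imwrite("pics/s11.png",cams.get_image("scene"));t=cams.get_image("top");cv2.imwrite("pics/t11.png",t)
print("basket+tin",rect(big(mask(t,18,34,130,60,(85,80,155,190))),45,cam("top")))
# coasters from the earlier unobstructed wrist view (c4) taken at a known pose
o=cv2.imread("pics/c4.png")[:380,:512];o=np.vstack([np.zeros((4,512,3),np.uint8),o])
S=dict(eef_pos=[556.313,-52.045,231.648],tool_rot=[-3.1407,-.00115,1.5722]);D=cam("wrist",S)
for n,a,b in(("green",45,88),("blue",100,130)):
    c=big(mask(o,a,b,100,40,(120,30,240,230)));w=plane(c.reshape(-1,2),10,D)[:,:2].astype(np.float32)
    print(n,cv2.fitEllipse(w))
E
```

```text
36.5 [479.91156205 -94.8180153  168.73396479] [-3.14047381e+00 -8.76753535e-04  1.57122332e+00] 53.16799886993462
basket+tin [566.8 284.3 175.9 127.6   6. ]
green ((476.19708251953125, 25.140338897705078), (82.9476089477539, 83.3310546875), 28.80469512939453)
blue ((480.6526184082031, -93.6868896484375), (82.17192840576172, 82.62848663330078), 27.921964645385742)
```

Coaster centres are green (476,25) and blue (481,-94), with diameters close to 86 mm. I'll lower the jar onto blue.

Emit:
{"name": "move_arm", "arguments": {"plan": [[[1, 3, -20], [0, 0, 0], 0], [[0, 0, -30], [0, 0, 0], 0], [[0, 0, -30], [0, 0, 0], 0], [[0, 0, -15], [0, 0, 0], 0], [[0, 0, -8], [0, 0, 0], 0], [[0, 0, -4], [0, 0, 0], 0], [[0, 0, -2], [0, 0, 0], 0], [[0, 0, 0], [0, 0, 0], 0], [[0, 0, 0], [0, 0, 0], 0]]}}

```text
clock: 37.78
eef_pos: [482.1, -92.3, 60.3]
tool_rot: [3.141, 0.0, 1.571]
force: [-1.2, 0.9, -1.8]
width: 52.9
gripper_force: 63.5
```

Emit:
{"name": "move_arm", "arguments": {"plan": [[[0, 0, -1.5], [0, 0, 0], 0], [[0, 0, -1], [0, 0, 0], 0], [[0, 0, 0], [0, 0, 0], 0], [[0, 0, 0], [0, 0, 0], 0]]}}

```text
clock: 38.28
eef_pos: [481.7, -92.3, 57.4]
tool_rot: [-3.142, -0.0, 1.571]
force: [0.4, 0.3, -1.8]
width: 52.9
gripper_force: 63.5
```

Emit:
{"name": "move_arm", "arguments": {"plan": [[[0, 0, -0.5], [0, 0, 0], 0], [[0, 0, 0], [0, 0, 0], 0.5], [[0, 0, 0], [0, 0, 0], 1], [[0, 0, 0], [0, 0, 0], 1], [[0, 0, 0], [0, 0, 0], 1], [[0, 0, 0], [0, 0, 0], 1], [[0, 0, 25], [0, 0, 0], 1], [[0, 0, 45], [0, 0, 0], 1], [[0, 0, 50], [0, 0, 0], 1], [[0, 0, 45], [0, 0, 0], 1]]}}

```text
clock: 39.52
eef_pos: [481.7, -92.3, 223.6]
tool_rot: [3.141, 0.0, 1.571]
force: [-0.0, 0.7, -0.4]
width: 85.5
gripper_force: 0.0
```

Emit:
{"name": "move_arm", "arguments": {"plan": [[[11, 36, 0], [0, 0, 0], 1], [[12, 40, 0], [0, 0, 0], 1], [[12, 40, 0], [0, 0, 0], 1], [[12, 40, 0], [0, 0, 0], 1], [[12, 40, 0], [0, 0, 0], 1], [[12, 40, 0], [0, 0, 0], 1], [[12, 40, 0], [0, 0, 0], 1], [[12, 40, 0], [0, 0, 0], 1], [[12, 40, 0], [0, 0, 0], 1], [[7, 26, 0], [0, 0, 0], 1]]}}

```text
clock: 40.78
eef_pos: [595.6, 292.3, 221.4]
tool_rot: [-3.141, -0.001, 1.574]
force: [1.0, -0.2, -0.8]
width: 85.3
gripper_force: 0.0
```

```bash
python3 - <<'E'
from h import *
s=status.read_state();print(s["clock"],s["eef_pos"],s["tool_rot"])
im=cams.get_image("wrist");C=cam("wrist",s);cv2.imwrite("pics/w12.png",im);t=cams.get_image("top");cv2.imwrite("pics/t12.png",t);cv2.imwrite("pics/s12.png",cams.get_image("scene"))
cs=[c for c in cv2.findContours(mask(im,0,180,0,110,(150,60,400,300),60),cv2.RETR_EXTERNAL,cv2.CHAIN_APPROX_NONE)[0] if cv2.contourArea(c)>500]
for c in cs:
    (x,y),r=cv2.minEnclosingCircle(c);print(round(x),round(y),round(r),"z124",plane((x,y),124,C).round())
print("tin top",proj((595,290,124),C))
E
```

```text
40.775 [595.55290338 292.33877623 221.38221067] [-3.14105150e+00 -5.73563699e-04  1.57360602e+00]
254 185 24 z124 [[595. 290. 124.]]
tin top [[253.59817241 185.64521932]]
```

Emit:
{"name": "move_arm", "arguments": {"plan": [[[0, -1, -30], [0, 0, 0], 1], [[0, 0, -35], [0, 0, 0], 1], [[0, 0, -35], [0, 0, 0], 1], [[0, 0, -30], [0, 0, 0], 1], [[0, 0, -17], [0, 0, 0], 1], [[0, 0, -7], [0, 0, 0], 1], [[0, 0, 0], [0, 0, 0], 1], [[0, 0, 0], [0, 0, 0], 0.6], [[0, 0, 0], [0, 0, 0], 0], [[0, 0, 0], [0, 0, 0], 0]]}}

```text
clock: 42.18
eef_pos: [596.2, 289.1, 69.5]
tool_rot: [3.14, -0.001, 1.572]
force: [-2.0, 0.8, 4.8]
width: 53.6
gripper_force: 63.1
```

Emit:
{"name": "move_arm", "arguments": {"plan": [[[0, 0, 0], [0, 0, 0], 0], [[0, 0, 0], [0, 0, 0], 0], [[0, 0, 0], [0, 0, 0], 0]]}}

```text
clock: 42.55
eef_pos: [596.2, 289.1, 69.5]
tool_rot: [3.14, -0.001, 1.572]
force: [-1.4, -0.6, 5.1]
width: 53.9
gripper_force: 63.1
```

Emit:
{"name": "move_arm", "arguments": {"plan": [[[0, 0, 10], [0, 0, 0], 0], [[0, 0, 25], [0, 0, 0], 0], [[0, 0, 30], [0, 0, 0], 0], [[0, 0, 35], [0, 0, 0], 0], [[0, 0, 20], [0, 0, 0], 0], [[-7, -15, 0], [0, 0, 0], 0], [[-15, -33, 0], [0, 0, 0], 0], [[-15, -33, 0], [0, 0, 0], 0], [[-15, -33, 0], [0, 0, 0], 0], [[-15, -33, 0], [0, 0, 0], 0]]}}

```text
clock: 43.8
eef_pos: [528.0, 140.6, 188.3]
tool_rot: [3.141, -0.0, 1.571]
force: [-0.6, -0.7, -4.1]
width: 54.0
gripper_force: 64.1
```

Emit:
{"name": "move_arm", "arguments": {"plan": [[[-15, -33, 0], [0, 0, 0], 0], [[-15, -33, 0], [0, 0, 0], 0], [[-15, -33, 0], [0, 0, 0], 0], [[-8, -19, 0], [0, 0, 0], 0], [[0, 0, 0], [0, 0, 0], 0], [[0, 0, 0], [0, 0, 0], 0]]}}

```text
clock: 44.55
eef_pos: [476.6, 25.1, 188.0]
tool_rot: [3.141, -0.001, 1.573]
force: [-0.0, 0.4, -3.3]
width: 53.9
gripper_force: 64.2
```

Emit:
{"name": "move_arm", "arguments": {"plan": [[[0, -1, -25], [0, 0, 0], 0], [[0, 0, -30], [0, 0, 0], 0], [[0, 0, -25], [0, 0, 0], 0], [[0, 0, -15], [0, 0, 0], 0], [[0, 0, -8], [0, 0, 0], 0], [[0, 0, -4], [0, 0, 0], 0], [[0, 0, -2], [0, 0, 0], 0], [[0, 0, 0], [0, 0, 0], 0], [[0, 0, 0], [0, 0, 0], 0]]}}

```text
clock: 45.68
eef_pos: [476.1, 22.7, 79.3]
tool_rot: [3.141, -0.0, 1.571]
force: [-1.0, 0.1, -4.9]
width: 54.7
gripper_force: 64.1
```

Emit:
{"name": "move_arm", "arguments": {"plan": [[[0, 0, -1.5], [0, 0, 0], 0], [[0, 0, -1], [0, 0, 0], 0], [[0, 0, 0], [0, 0, 0], 0], [[0, 0, 0], [0, 0, 0], 0]]}}

```text
clock: 46.18
eef_pos: [475.8, 22.7, 76.4]
tool_rot: [-3.142, -0.0, 1.571]
force: [-0.1, 0.1, -3.1]
width: 54.1
gripper_force: 64.1
```

Emit:
{"name": "move_arm", "arguments": {"plan": [[[0, 0, -0.5], [0, 0, 0], 0], [[0, 0, 0], [0, 0, 0], 0.5], [[0, 0, 0], [0, 0, 0], 1], [[0, 0, 0], [0, 0, 0], 1], [[0, 0, 0], [0, 0, 0], 1], [[0, 0, 0], [0, 0, 0], 1], [[0, 0, 25], [0, 0, 0], 1], [[0, 0, 40], [0, 0, 0], 1], [[0, 0, 45], [0, 0, 0], 1], [[0, 0, 40], [0, 0, 0], 1]]}}

```text
clock: 47.42
eef_pos: [475.7, 22.6, 227.5]
tool_rot: [3.141, -0.0, 1.571]
force: [0.7, 0.4, -0.1]
width: 85.3
gripper_force: 0.0
```

Emit:
{"name": "move_arm", "arguments": {"plan": [[[-4, 40, 5], [0, 0, 5], 1], [[-6, 45, 5], [0, 0, 6], 1], [[-8, 45, 5], [0, 0, 6], 1], [[-10, 45, 5], [0, 0, 6], 1], [[-14, 45, 5], [0, 0, 6], 1], [[-18, 45, 5], [0, 0, 6], 1], [[-22, 45, 0], [0, 0, 6], 1], [[-26, 45, 0], [0, 0, 6], 1], [[-30, 42, 0], [0, 0, 6], 1], [[-30, 40, 0], [0, 0, 6], 1]]}}

```text
clock: 48.68
eef_pos: [306.6, 460.9, 255.9]
tool_rot: [3.142, 0.0, 2.605]
force: [0.5, 0.8, -0.5]
width: 85.4
gripper_force: 0.0
```

Emit:
{"name": "move_arm", "arguments": {"plan": [[[-25, 40, 0], [0, 0, 5], 1], [[-20, 40, 0], [0, 0, 3], 1], [[-10, 40, 0], [0, 0, 0], 1], [[0, 0, 0], [0, 0, 0], 1], [[0, 0, 0], [0, 0, 0], 1]]}}

```text
clock: 49.3
eef_pos: [253.3, 578.7, 255.5]
tool_rot: [-3.14, 0.001, 2.74]
force: [1.3, 0.2, 0.1]
width: 85.4
gripper_force: 0.0
```

```bash
python3 - <<'E'
from h import *
s=status.read_state();print(s["clock"],s["eef_pos"])
t=cams.get_image("top");sc=cams.get_image("scene");cv2.imwrite("pics/t13.png",t);C=cam("top")
print("basket",rect(big(mask(t,18,34,130,60,(85,80,155,190))),45,C))
for n,a,b,roi in(("green",40,88,(185,130,235,180)),("blue",95,130,(235,130,280,180))):
    w=plane(big(mask(t,a,b,90,40,roi)).reshape(-1,2),10,C)[:,:2];print(n,"bbox",w.min(0).round(),w.max(0).round())
o=np.zeros((600,800,3),np.uint8);o[:300]=cv2.resize(t[80:200,80:400],(800,300),interpolation=cv2.INTER_CUBIC)
o[300:]=cv2.resize(sc[160:325,60:500],(800,300),interpolation=cv2.INTER_CUBIC);cv2.imwrite("pics/c13.png",o)
E
```

```text
49.3 [253.28662645 578.65648374 255.48385297]
basket [532.2 280.6 245.7 127.8   6. ]
green bbox [434. -14.] [503.  64.]
blue bbox [ 441. -131.] [501. -56.]
```

View pics/c13.png

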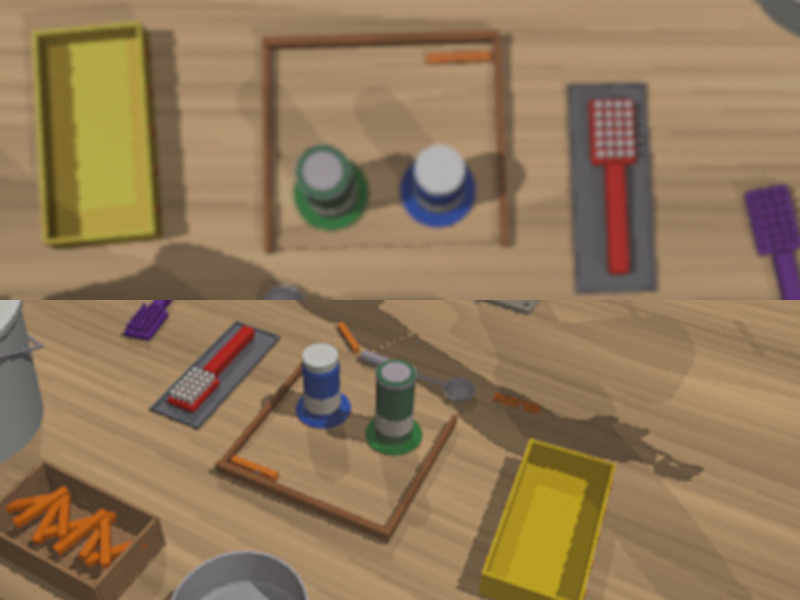

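The final view shows the tin at (325,190) upright and centred on green, the jar at (438,185) upright and centred on blue, and the brush at (615,185) flat in its tray, bristles up. The basket is empty and unmoved: (532.2,280.6) now against (532.2,280.7) at the start. I'm handing in.

```bash
python3 -c "
from cell import ctrl;print(ctrl.finish_job())"
```

```text
the job is handed in; nothing more can be done
None
```

The job is done and handed in at about 49 s of the 128 s allowed: the brush lies bristles up in the grey tray, the tin and jar stand upright on the green and blue coasters, and the basket is where it started.

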